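Set the suction dial of a downdraft sanding table and start it

ROBOT

A 6-joint arm with a two-finger parallel gripper is mounted at the origin on the work surface. World frame = base frame: x ahead of the robot, y to its left, z up, the work surface at z = 0. Lengths are in m, angles in degrees, forces in N, time in s.
With the tool pointing down it reaches from about 0.4 to 0.825 m from the base axis. Payload 7 kg.
Tool frame: the origin (TCP) lies between the finger pads; the fingertips stand 22 mm ahead of it and the grasp point (between the pads) lies 3 mm ahead of it; z points along the fingers, y is the line along which they close (so a half turn about z gives the same grasp; the last joint's range is limited). The gripper opens to 88 mm and grips with 3 to 60 N. Pads are 19 mm wide; open, the fingers measure 130 mm over their backs; the gripper's body (78 mm by 193 mm) begins 47 mm behind the grasp point.
Start: joints at [-53.05, 20.546, 0.682, 0, -70.136, -16.507], TCP at [0.236, -0.632, 0.249] pointing down, gripper open.
Joint ranges: [-176.03, 176.03], [-82.01, 121.73], [-58.28, 71.71], [-173.87, 95.51], [-174.79, -0.11], [-173.66, 173.66]. Speed limits (degrees/s): [136.94, 136.94, 172.46, 180, 180, 180].

INTERFACE

Orientations are given as [roll, pitch, yaw] about the fixed x, y, z axes, in that order (R = Rz(yaw) Ry(pitch) Rx(roll)).
In Python, from plant import ctrl gives the robot as it stands.
- The arm moves only by the tool apply_moves, never from a script. Its argument "targets" is a list of rows, each an object with "travel": the shift along the tool's x, y, z in mm, a list of three; "roll": the turn about the tool's z in degrees; "jaw": the finger opening in mm, from 0 to 87.6. In form: [{"travel": [tx, ty, tz], "roll": roll, "jaw": jaw}, ...]. A call has 1 to 10 rows; each row shifts and turns the commanded pose from where the row before left it, along the tool's axes as they then stand; what a row does not reach is not made up. A row lasts 1/10 s, in which the tool goes at most 50 mm and 8.59 degrees, less where a joint would pass 70% of its speed; a pose out of reach is approached as far as the arm can. A call with a gripper value outside its range is refused whole. The fingers move at their own pace and stop on an object; the grip force is fixed at half the most. Time passes only in rows, so rows that do not move let the fingers close. It gives the time, the measured TCP pose, the force, the opening and the grip force at its end, in the units of the state.
- ctrl.get_obs(): the state, without advancing time (a new reading comes with each control period).
- ctrl.snapshot(name): name is "scene" or "top"; returns the picture (480x640x3 uint8, red, green, blue); there is no depth.
- ctrl.calibration(name): a dict with "K" (3x3 intrinsics, pixels), "dist_coeffs" ([k1, k2, p1, p2, k3] as OpenCV has them; the pictures are not rectified), "extrinsics" (4x4, takes a point from camera to world coordinates). Camera axes: x right, y down, z forward; pixel columns grow to the right and rows downward; lengths in m; the calibration is good to about 2 mm. A picture is of the moment at which its call begins. calibration takes no time and is no camera call.
- ctrl.close_job(): hands the job in; it is judged then, once.
The state is a dict: "clock": time; "joint_pos": joint angles; "qvel": joint speeds; "tau": joint torques, N m; "tool_pos": TCP position; "orientation": TCP orientation; "force": force on the tool from outside, world axes, zero at the start; "moment": the same for the moment, N m; "opening": finger opening in m; "gripper_force": force on a finger pad.
Only numpy, scipy, OpenCV 4.12 (cv2) and the standard library are available. Lean on these libraries where they do the work, as an engineer would, in place of code of your own. Each camera call takes 0.05 s, during which the arm holds its last target. There are 200 camera calls.

TASK

Get the downdraft table running for sanding the plaster panel: with a fingertip on the black knurled dial, turn it clockwise until it clicks home with its white pointer at the orange dot, and only then push the green start button all the way in and let it come back out. Nothing is to be picked up: leave the red stop button alone, and leave the panel, sanding block, brush and sample jar where they lie on the machine.

Things in the scene. Friction and masses are not known exactly. Their poses are not given: they have to be found in the camera images.
- sander: portable downdraft sanding table, a blue box fixed to the bench, 370 mm deep (its x) x 440 wide (its y) x 130 high; origin at the centre of its underside, x away from its front edge, z up. Front 115 mm of its flat top: dark control strip with the dial at (-150, +110) mm and a yellow switch box, 20 mm high, at (-135, -100) mm; the rest is a perforated plate. Side handles stand 31 mm out
- dial_top (a point): centre of the flat top face (152 mm above the bench) of the black knurled dial, a disc 70 mm across and 20 mm tall on a vertical axis, with a white pointer line. A fixed grey collar (radius 38 to 60 mm, top 5 mm below the dial's) wraps its back and sides, so it cannot be taken between two fingers; its top face, and its rim over 130 degrees at the front, are free to a fingertip
- dial_index (a point): point to which the dial's white pointer points: it turns with the dial, 50.5 mm from its axis, at the height of the collar's top. Axis to this point = pointer direction
- dial (a joint): dial angle, rad, growing clockwise from above. Five click stops at 0, 0.524, 1.047, 1.571, 2.094; it snaps into the nearest when let go; end stops just beyond. It starts at the first. A click takes about 0.04 N m: a fingertip pressed on the top face with 8 to 15 N (it slips under some 5 N), 15 to 25 mm from the axis, and moved in an arc about the axis carries it round
- marker: orange dot, 11 mm across, on the collar's top, 50.5 mm from the dial's axis, in line with the second, third, fourth or fifth click stop: the wanted setting. The other four stops have white dots. The pointer stands at it when dial_index lies over it. Origin at its underside
- start_top (a point): centre of the top of the green start button, a round cap of 26 mm diameter, its top 161 mm above the bench, 10 mm above its surround; pushed straight down
- start (a joint): travel of the green button, m: 0 out, 0.006 fully in. A spring pushes it back out; fully in takes 5 N
- stop_top (a point): centre of the top of the red stop button, the same size as the green one, 50 mm to its right as seen from the machine's front. Not to be pressed
- stop (a joint): travel of the red button, m: 0 out, 0.006 fully in
- panel: white plaster relief panel lying on the perforated plate, 160 x 190 x 18 mm with scrolls up to 23 mm high; origin at the centre of its underside
- block: cork sanding block, 70 x 110 x 32 mm, on the perforated plate behind the dial; origin at the centre of its underside
- sample_jar: small lidded jar, 40 mm diameter, 48 mm tall, standing on the control strip between dial and switch box; origin at the centre of its underside
- dust_brush: wooden bench brush lying bristles down on the perforated plate, 165 x 36 x 26 mm; origin at its underside, between handle and head, x along it towards the head

How it is judged:
By the outcome, as a careful person would: the job done as asked, in the order asked, and still so for the second after the job is handed in, with the robot touching nothing.
It also fails if it takes over 45 s, if anything falls off the work surface, if the arm or the gripper's body presses on something with over 40 N, if the wrist force passes 120 N, or if a joint passes its speed limit or range.

## Working session

There is one attempt and no reset: what is moved stays moved. The work goes in short steps, Python scripts to look and compute and a tool call to move; the robot and the scene stay as the last step left them, time stands still between calls to the robot, and variables do not carry over. Pictures are saved under pics/ and viewed, at most 10 in all, crops included, and the job is handed in when it is done.

Besides the shell and the picture viewer there is one more tool, called after ">>>" as name(argument=value, ...), one argument or row to a line, values as JSON. apply_moves: Moves the arm, as the interface text tells. Its arguments: {"type":"object","properties":{"targets":{"type":"array","items":{"type":"object","properties":{"travel":{"type":"array","items":{"type":"number"}},"roll":{"type":"number"},"jaw":{"type":"number"}}}}},"required":["targets"]}

```bash
mkdir -p pics
python3 - <<'E'
from plant import ctrl
import cv2
for n in("scene","top"):
    cv2.imwrite(f"pics/{n}0.png",ctrl.snapshot(n)[:,:,::-1])
    c=ctrl.calibration(n);print(c)
print(ctrl.get_obs())
E
```

```text
{'K': array([[485.64709199,   0.        , 320.07106725],
       [  0.        , 485.64709199, 242.34397796],
       [  0.        ,   0.        ,   1.        ]]), 'dist_coeffs': array([-0.0447698,  0.       ,  0.       ,  0.       ,  0.       ]), 'extrinsics': array([[ 0.7965209 ,  0.50810985, -0.32768712,  0.86974454],
       [ 0.60455076, -0.66167224,  0.44351801, -0.3001682 ],
       [ 0.0085344 , -0.55137486, -0.83421396,  0.73919172],
       [ 0.        ,  0.        ,  0.        ,  1.        ]])}
{'K': array([[464.80217139,   0.        , 324.18598185],
       [  0.        , 464.80217139, 241.97072925],
       [  0.        ,   0.        ,   1.        ]]), 'dist_coeffs': array([0.0167906, 0.       , 0.       , 0.       , 0.       ]), 'extrinsics': array([[-0.02745908, -0.99542386,  0.09152776,  0.6032254 ],
       [-0.99934868,  0.0251916 , -0.02583779,  0.03408952],
       [ 0.02341382, -0.09217763, -0.99546727,  0.79675591],
       [ 0.        ,  0.        ,  0.        ,  1.        ]])}
{'clock': 0.1, 'joint_pos': array([-5.30507298e+01,  2.05860464e+01,  6.39977276e-01, -1.80339998e-02,
       -7.01373481e+01, -1.65072047e+01]), 'qvel': array([ 0.00910547, -0.14807584,  0.136765  ,  0.10335972,  0.01908557,
       -0.04685669]), 'tau': array([-2.53629754e-03, -5.84164274e+01,  2.93748200e+01,  7.01565519e+00,
        1.00851417e-02, -4.03062415e-05]), 'tool_pos': array([ 0.23558967, -0.63211691,  0.24773718]), 'orientation': array([ 1.79915203e+02, -7.44855031e-03, -1.59564069e+02]), 'force': array([0.1028433 , 0.35895881, 0.07779284]), 'moment': array([-0.00921294,  0.02523398, -0.0093502 ]), 'gripper_force': 0.0, 'opening': 0.0878091623825214}
```

View pics/top0.png

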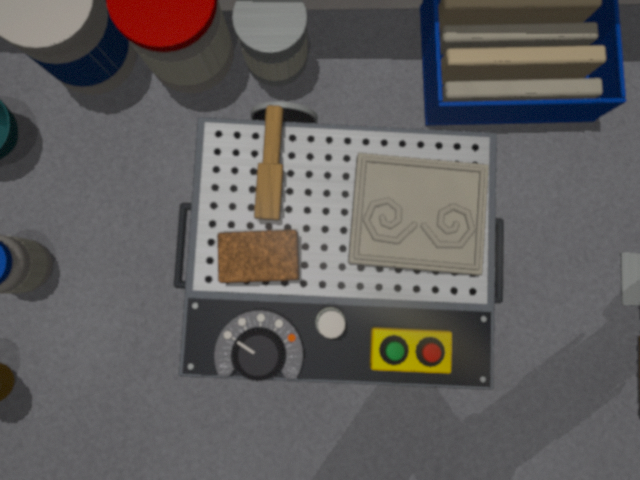

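View pics/scene0.png

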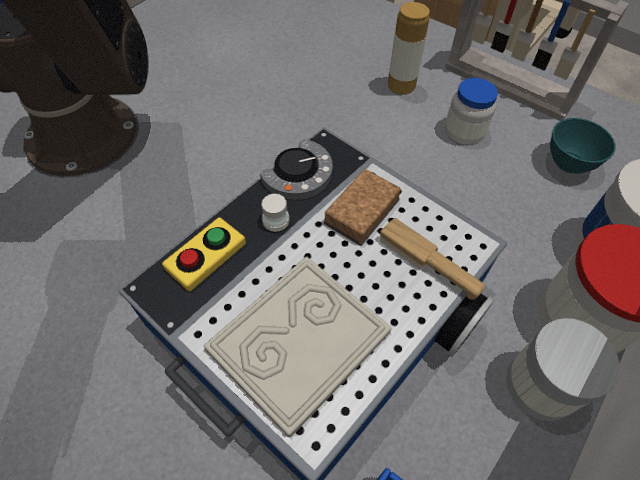

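The top view shows the dial at about (258,352), with its pointer at the first white dot (228,335). The orange dot at (292,338) looks like the fifth stop. The green button is at (395,350), red at (431,351) and the jar at (331,323). I'll enlarge the strip to read these more closely.

Run:
```python
import cv2
t=cv2.imread("pics/top0.png")[300:390,180:300+160]
a=cv2.resize(t,None,fx=5,fy=5,interpolation=cv2.INTER_CUBIC)
cv2.imwrite("pics/crop1.png",a)
s=cv2.imread("pics/scene0.png")[120:300,120:350]
cv2.imwrite("pics/crop2.png",cv2.resize(s,None,fx=3.3,fy=3.3,interpolation=cv2.INTER_CUBIC))
```

```text
(no output)
```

View pics/crop1.png

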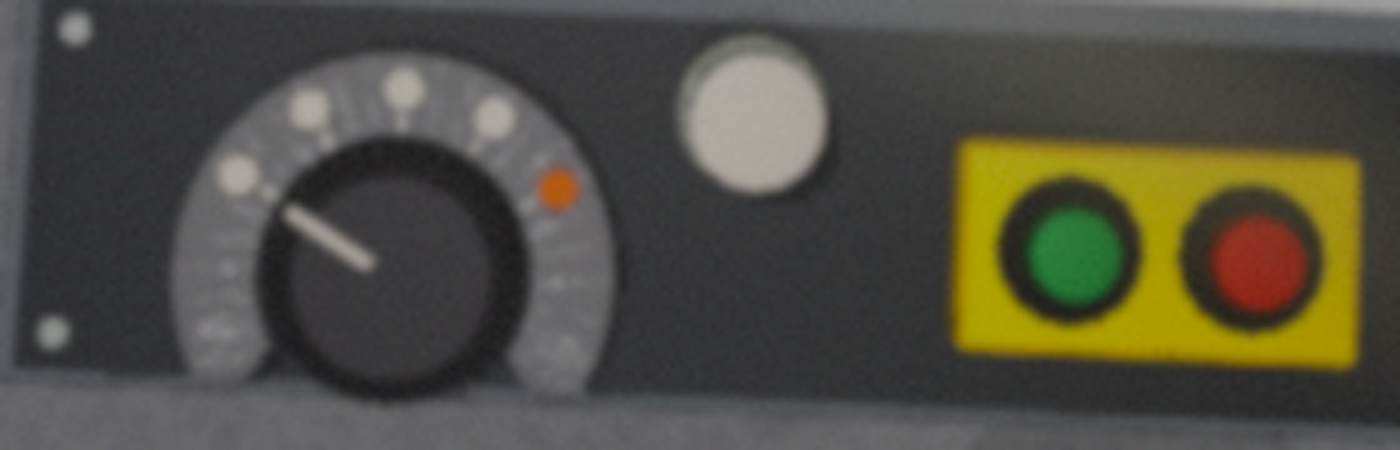

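View pics/crop2.png

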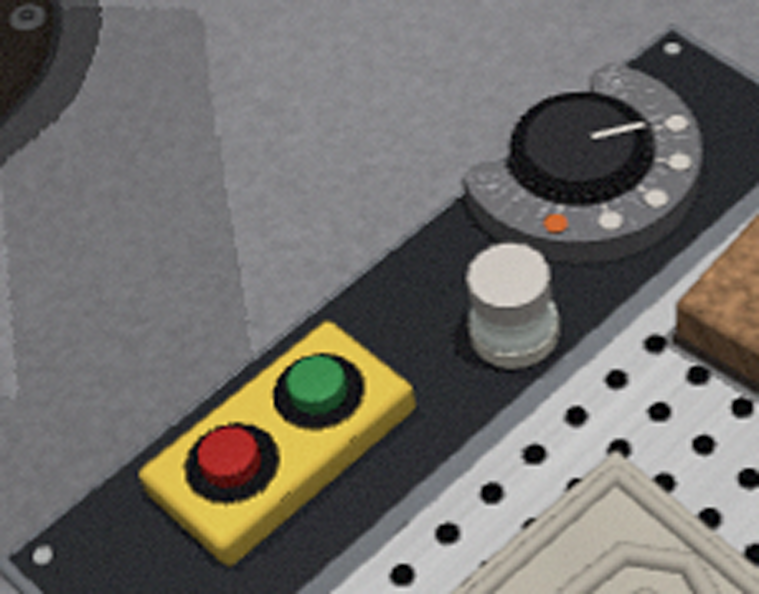

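The top crop (5x) shows:
- dial centre (393,270)
- white dots at (237,174), (309,108), (402,89) and (495,118)
- orange dot at (558,189), the fifth stop
- green cap (1076,255), red cap (1260,264)
- jar (755,120)

In the scene crop (3.3x) the dial is at (583,147), green at (317,378), red at (229,452) and orange at (556,223).

```bash
cat > h.py <<'E'
from plant import ctrl
import numpy as np, cv2
def ray(n,px,z):
    c=ctrl.calibration(n);E=c["extrinsics"]
    u=cv2.undistortPoints(np.array([[px]],float),c["K"],c["dist_coeffs"])[0,0]
    d=E[:3,:3]@[*u,1];o=E[:3,3];return (o+d*(z-o[2])/d[2])[:2]
E
python3 - <<'E'
from h import *
T=lambda x,y:(180+(x+.5)/5-.5,300+(y+.5)/5-.5)
S=lambda x,y:(120+(x+.5)/3.3-.5,120+(y+.5)/3.3-.5)
g={}
for n,p,z in[("dial",(393,270),.15),("w1",(237,174),.147),("w2",(309,108),.147),("w3",(402,89),.147),("w4",(495,118),.147),("or",(558,189),.147),("green",(1076,255),.161),("red",(1260,264),.161),("jar",(757,122),.178)]:
    g[n]=ray("top",T(*p),z);print(n,g[n].round(4))
for n,p,z in[("dial",(583,145),.152),("w1",(677,123),.147),("w3",(655,198),.147),("or",(556,223),.147),("green",(317,380),.161),("red",(229,454),.161)]:
    print("scene",n,ray("scene",S(*p),z).round(4))
D=np.array([g[k] for k in("w1","w2","w3","w4","or")])
A=np.c_[2*D,np.ones(5)];s=np.linalg.lstsq(A,(D**2).sum(1),rcond=None)[0]
c=s[:2];print("circle",c,np.sqrt(s[2]+c@c))
print(np.degrees(np.arctan2(*(D-c).T[::-1])),(g["green"]-g["red"]),np.linalg.norm(g["green"]-g["red"]))
E
```

```text
dial [0.5124 0.1113]
w1 [0.5392 0.1539]
w2 [0.5565 0.1341]
w3 [0.5609 0.1085]
w4 [0.5522 0.0831]
or [0.5324 0.0662]
green [ 0.5123 -0.0736]
red [ 0.5084 -0.1232]
jar [0.5516 0.012 ]
scene dial [0.5157 0.1107]
scene w1 [0.5408 0.1546]
scene w3 [0.562  0.1085]
scene or [0.534  0.0671]
scene green [ 0.5154 -0.074 ]
scene red [ 0.5123 -0.1244]
circle [0.51024002 0.11208268] 0.05094447398938017
[ 55.3139855   25.46630615  -4.00400976 -34.61653636 -64.21571666] [0.00383638 0.04966793] 0.04981587497986113
```

Heights and spacings agree: the dot circle has a 50.9 mm radius, the dots are about 30° apart, and the buttons are 49.8 mm apart. I take the axis at about (0.512,0.1115), green at (0.5135,-0.074), and a needed turn of 120°. Next I close the fingers and travel high, keeping the yaw, to the contact point at (0.5155,0.131).

>>> apply_moves(
  targets=[
    {"travel":[-26.4,30.9,0],"roll":0,"jaw":0},
    {"travel":[-26.4,30.9,0],"roll":0,"jaw":0},
    {"travel":[-26.4,30.9,0],"roll":0,"jaw":0},
    {"travel":[-26.4,30.9,0],"roll":0,"jaw":0},
    {"travel":[-26.4,30.9,0],"roll":0,"jaw":0},
    {"travel":[-26.4,30.9,0],"roll":0,"jaw":0},
    {"travel":[-26.4,30.9,0],"roll":0,"jaw":0},
    {"travel":[-26.4,30.9,0],"roll":0,"jaw":0},
    {"travel":[-26.4,30.9,0],"roll":0,"jaw":0},
    {"travel":[-26.4,30.9,0],"roll":0,"jaw":0},
  ],
)

```text
clock: 1.1
tool_pos: [0.3752, -0.2491, 0.2485]
orientation: [180.0, 0.0, -159.6]
force: [1.7, -1.0, 0.2]
opening: 0.0129
gripper_force: 0.0
```

>>> apply_moves(
  targets=[
    {"travel":[-26.4,30.9,0],"roll":0,"jaw":0},
    {"travel":[-26.4,30.9,0],"roll":0,"jaw":0},
    {"travel":[-26.4,30.9,0],"roll":0,"jaw":0},
    {"travel":[-26.4,30.9,0],"roll":0,"jaw":0},
    {"travel":[-26.4,30.9,0],"roll":0,"jaw":0},
    {"travel":[-26.4,30.9,0],"roll":0,"jaw":0},
    {"travel":[-26.4,30.9,0],"roll":0,"jaw":0},
    {"travel":[-26.4,30.9,0],"roll":0,"jaw":0},
    {"travel":[-26.4,30.9,0],"roll":0,"jaw":0},
    {"travel":[-26.4,30.9,0],"roll":0,"jaw":0},
  ],
)

```text
clock: 2.1
tool_pos: [0.5147, 0.1327, 0.2484]
orientation: [180.0, -0.0, -159.5]
force: [0.6, -0.4, 0.2]
opening: 0.0004
gripper_force: 0.0
```

>>> apply_moves(
  targets=[
    {"travel":[0,0,0],"roll":-7.5,"jaw":0},
    {"travel":[0,0,0],"roll":-7.5,"jaw":0},
    {"travel":[0,0,0],"roll":-7.5,"jaw":0},
    {"travel":[0,0,0],"roll":-7.5,"jaw":0},
    {"travel":[0,0,0],"roll":-7.5,"jaw":0},
    {"travel":[0,0,0],"roll":-7.5,"jaw":0},
    {"travel":[0,0,0],"roll":-7.5,"jaw":0},
    {"travel":[0,0,0],"roll":-7.5,"jaw":0},
    {"travel":[0,0,0],"roll":0,"jaw":0},
    {"travel":[0,0,0],"roll":0,"jaw":0},
  ],
)

```text
clock: 3.1
tool_pos: [0.5145, 0.131, 0.2484]
orientation: [180.0, -0.0, -99.8]
force: [0.4, -0.1, 0.2]
opening: 0.0003
gripper_force: 0.0
```

Run:
```python
from h import *
o=ctrl.get_obs();print(o["joint_pos"].round(1),o["opening"])
p=o["tool_pos"];y=np.radians(o["orientation"][2])
d=(np.array([.512,.1115])-p[:2])*1000
print("axis in tool x,y mm",d@[np.cos(y),np.sin(y)],d@[np.sin(y),-np.cos(y)])
cv2.imwrite("pics/s1.png",ctrl.snapshot("scene")[:,:,::-1])
```

```text
[ 35.5   7.  -17.4  -0.  -65.6 -45.2] 0.0002583072682004688
axis in tool x,y mm 19.60500495035228 -0.8596551886674427
```

View pics/s1.png

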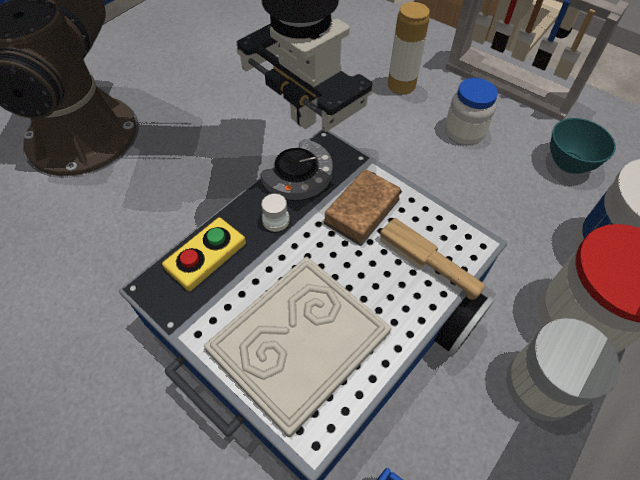

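The scene view shows the closed fingers over the back-left of the dial at about (310,115), with nothing else disturbed. Lowering now.

>>> apply_moves(
  targets=[
    {"travel":[0,0,20],"roll":0,"jaw":0},
    {"travel":[0,0,20],"roll":0,"jaw":0},
    {"travel":[0,0,20],"roll":0,"jaw":0},
    {"travel":[0,0,9],"roll":0,"jaw":0},
    {"travel":[0,0,3],"roll":0,"jaw":0},
    {"travel":[0,0,0],"roll":0,"jaw":0},
    {"travel":[0,0,0],"roll":0,"jaw":0},
  ],
)

```text
clock: 3.85
tool_pos: [0.5152, 0.1313, 0.1774]
orientation: [-179.9, 0.0, -99.6]
force: [-0.1, 0.7, 0.5]
opening: 0.0006
gripper_force: 0.0
```

>>> apply_moves(
  targets=[
    {"travel":[0,0,1],"roll":0,"jaw":0},
    {"travel":[0,0,0],"roll":0,"jaw":0},
  ],
)

```text
clock: 4.05
tool_pos: [0.5148, 0.1312, 0.1761]
orientation: [-180.0, 0.0, -99.6]
force: [0.2, -0.2, -0.5]
opening: 0.0007
gripper_force: 0.0
```

>>> apply_moves(
  targets=[
    {"travel":[0,0,1],"roll":0,"jaw":0},
    {"travel":[0,0,0],"roll":0,"jaw":0},
  ],
)

```text
clock: 4.25
tool_pos: [0.5146, 0.131, 0.1746]
orientation: [-180.0, 0.0, -99.6]
force: [-0.7, 0.3, -0.7]
opening: 0.0005
gripper_force: 0.0
```

>>> apply_moves(
  targets=[
    {"travel":[0,0,1],"roll":0,"jaw":0},
    {"travel":[0,0,0],"roll":0,"jaw":0},
  ],
)

```text
clock: 4.45
tool_pos: [0.515, 0.1311, 0.1743]
orientation: [-179.9, 0.0, -99.5]
force: [-0.8, 0.2, 5.9]
opening: 0.0005
gripper_force: 2.5
```

>>> apply_moves(
  targets=[
    {"travel":[0,0,0.5],"roll":0,"jaw":0},
    {"travel":[0,0,0],"roll":0,"jaw":0},
  ],
)

```text
clock: 4.65
tool_pos: [0.5151, 0.1311, 0.1742]
orientation: [-179.9, 0.0, -99.5]
force: [-1.6, -0.7, 9.4]
opening: 0.0004
gripper_force: 4.1
```

Contact at about 9 N. I'll press slightly more and start the arc: 20 mm radius, 6° per row, so (0.11, -2.09) mm per row.

>>> apply_moves(
  targets=[
    {"travel":[0,0,0.4],"roll":0,"jaw":0},
    {"travel":[0.11,-2.09,0],"roll":6,"jaw":0},
    {"travel":[0.11,-2.09,0],"roll":6,"jaw":0},
    {"travel":[0.11,-2.09,0],"roll":6,"jaw":0},
    {"travel":[0.11,-2.09,0],"roll":6,"jaw":0},
    {"travel":[0.11,-2.09,0],"roll":6,"jaw":0},
  ],
)

```text
clock: 5.25
tool_pos: [0.5246, 0.1265, 0.1741]
orientation: [-179.9, 0.0, -129.8]
force: [-3.1, -1.7, 11.5]
opening: 0.0001
gripper_force: 5.6
```

>>> apply_moves(
  targets=[
    {"travel":[0.11,-2.09,0],"roll":6,"jaw":0},
    {"travel":[0.11,-2.09,0],"roll":6,"jaw":0},
    {"travel":[0.11,-2.09,0],"roll":6,"jaw":0},
    {"travel":[0.11,-2.09,0],"roll":6,"jaw":0},
    {"travel":[0.11,-2.09,0],"roll":6,"jaw":0},
  ],
)

```text
clock: 5.75
tool_pos: [0.5304, 0.1179, 0.1741]
orientation: [-180.0, 0.1, -159.8]
force: [-4.3, -0.6, 12.5]
opening: 0.0003
gripper_force: 5.9
```

>>> apply_moves(
  targets=[
    {"travel":[0.11,-2.09,0],"roll":6,"jaw":0},
    {"travel":[0.11,-2.09,0],"roll":6,"jaw":0},
    {"travel":[0.11,-2.09,0],"roll":6,"jaw":0},
    {"travel":[0.11,-2.09,0],"roll":6,"jaw":0},
    {"travel":[0.11,-2.09,0],"roll":6,"jaw":0},
  ],
)

```text
clock: 6.25
tool_pos: [0.5311, 0.1077, 0.1741]
orientation: [-180.0, 0.0, 170.2]
force: [-5.4, 0.6, 12.5]
opening: 0.0005
gripper_force: 6.2
```

>>> apply_moves(
  targets=[
    {"travel":[0.11,-2.09,0],"roll":6,"jaw":0},
    {"travel":[0.11,-2.09,0],"roll":6,"jaw":0},
    {"travel":[0.11,-2.09,0],"roll":6,"jaw":0},
    {"travel":[0.11,-2.09,0],"roll":6,"jaw":0},
    {"travel":[0.11,-2.09,0],"roll":6,"jaw":0},
    {"travel":[0,0,0],"roll":0,"jaw":0},
  ],
)

```text
clock: 6.85
tool_pos: [0.5274, 0.0987, 0.1742]
orientation: [179.9, 0.1, 140.3]
force: [-2.9, 0.2, 10.5]
opening: -0.0001
gripper_force: 4.9
```

Run:
```python
from h import *
o=ctrl.get_obs();print(o["joint_pos"].round(1))
s=ctrl.snapshot("scene")[120:300,120:350,::-1]
cv2.imwrite("pics/c3.png",cv2.resize(s,None,fx=3.3,fy=3.3,interpolation=cv2.INTER_CUBIC))
```

```text
[  31.6   11.1  -22.9    0.   -55.9 -161.3]
```

View pics/c3.png

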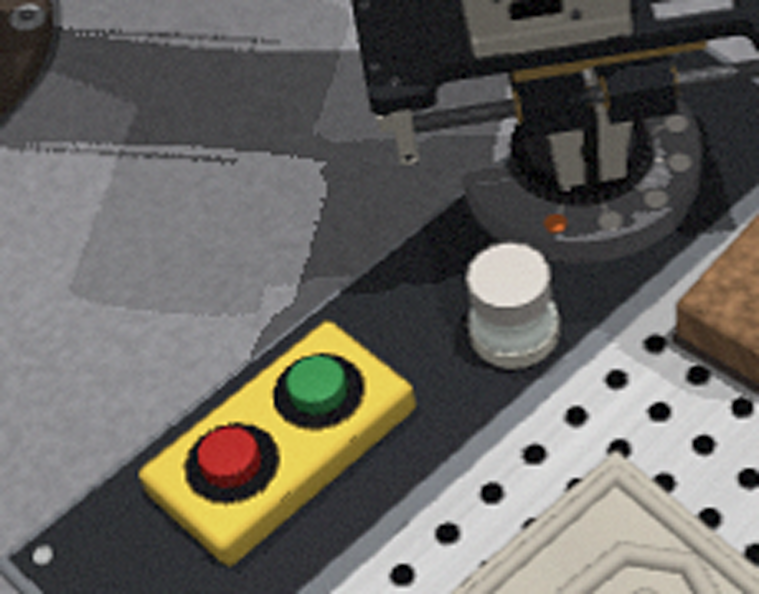

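The fingers cover the pointer in this view. I'll lift straight up, move above the green button and look again.

>>> apply_moves(
  targets=[
    {"travel":[0,0,-10],"roll":0,"jaw":0},
    {"travel":[0,0,-25],"roll":0,"jaw":0},
    {"travel":[0,0,-25],"roll":0,"jaw":0},
    {"travel":[-19.9,-28.4,0],"roll":0,"jaw":0},
    {"travel":[-19.9,-28.4,0],"roll":0,"jaw":0},
    {"travel":[-19.9,-28.4,0],"roll":0,"jaw":0},
    {"travel":[-19.9,-28.4,0],"roll":0,"jaw":0},
    {"travel":[-19.9,-28.4,0],"roll":0,"jaw":0},
    {"travel":[0,0,0],"roll":0,"jaw":0},
    {"travel":[0,0,0],"roll":0,"jaw":0},
  ],
)

```text
clock: 7.9
tool_pos: [0.5129, -0.075, 0.233]
orientation: [180.0, 0.0, 140.3]
force: [-0.4, 0.9, -0.1]
opening: 0.0002
gripper_force: 0.0
```

Run:
```python
from h import *
s=ctrl.snapshot("scene")[120:300,120:350,::-1]
cv2.imwrite("pics/c4.png",cv2.resize(s,None,fx=3.3,fy=3.3,interpolation=cv2.INTER_CUBIC))
```

```text
(no output)
```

View pics/c4.png

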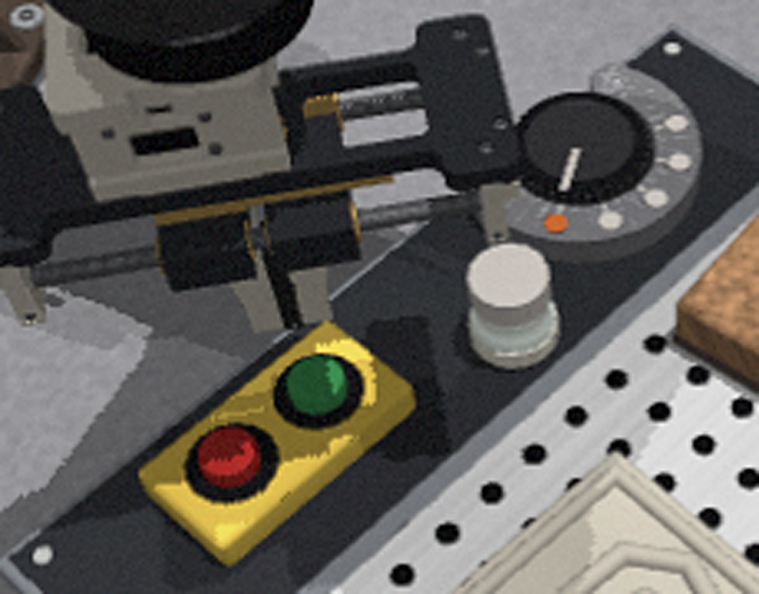

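The pointer at (565,190) now points straight at the orange dot at (556,223), so the dial has clicked home. Before pressing, I'll turn the gripper so its end bracket stays clear of the jar, then lower onto green.

>>> apply_moves(
  targets=[
    {"travel":[0,0,0],"roll":-8,"jaw":0},
    {"travel":[0,0,0],"roll":-8,"jaw":0},
    {"travel":[0,0,0],"roll":-8,"jaw":0},
    {"travel":[0,0,0],"roll":-8,"jaw":0},
    {"travel":[0,0,0],"roll":-8,"jaw":0},
    {"travel":[0,0,0],"roll":-8,"jaw":0},
    {"travel":[0,0,0],"roll":-8,"jaw":0},
    {"travel":[0,0,20],"roll":0,"jaw":0},
    {"travel":[0,0,20],"roll":0,"jaw":0},
    {"travel":[0,0,5],"roll":0,"jaw":0},
  ],
)

```text
clock: 8.95
tool_pos: [0.512, -0.0733, 0.1859]
orientation: [180.0, -0.2, -163.5]
force: [-0.4, -0.9, 0.6]
opening: 0.0005
gripper_force: 0.0
```

>>> apply_moves(
  targets=[
    {"travel":[0,0,2],"roll":0,"jaw":0},
    {"travel":[0,0,2],"roll":0,"jaw":0},
    {"travel":[0,0,2],"roll":0,"jaw":0},
    {"travel":[0,0,2],"roll":0,"jaw":0},
    {"travel":[0,0,1],"roll":0,"jaw":0},
    {"travel":[0,0,0],"roll":0,"jaw":0},
  ],
)

```text
clock: 9.55
tool_pos: [0.5136, -0.074, 0.1792]
orientation: [-180.0, 0.1, -163.6]
force: [-0.3, 2.6, 4.0]
opening: 0.0006
gripper_force: 1.8
```

>>> apply_moves(
  targets=[
    {"travel":[0,0,1],"roll":0,"jaw":0},
    {"travel":[0,0,1],"roll":0,"jaw":0},
    {"travel":[0,0,1],"roll":0,"jaw":0},
    {"travel":[0,0,0],"roll":0,"jaw":0},
    {"travel":[0,0,0],"roll":0,"jaw":0},
  ],
)

```text
clock: 10.05
tool_pos: [0.5137, -0.0741, 0.1772]
orientation: [-180.0, 0.1, -163.5]
force: [-3.3, 5.1, 14.3]
opening: 0.0005
gripper_force: 7.1
```

The button bottomed out at 14 N, at the expected height of a full 6 mm press. Releasing and moving clear.

>>> apply_moves(
  targets=[
    {"travel":[0,0,-5],"roll":0,"jaw":0},
    {"travel":[0,0,-15],"roll":0,"jaw":0},
    {"travel":[0,0,-30],"roll":0,"jaw":0},
    {"travel":[0,0,-40],"roll":0,"jaw":0},
    {"travel":[0,0,-40],"roll":0,"jaw":0},
    {"travel":[0,0,0],"roll":0,"jaw":0},
    {"travel":[0,0,0],"roll":0,"jaw":0},
    {"travel":[0,0,0],"roll":0,"jaw":0},
  ],
)

```text
clock: 10.85
tool_pos: [0.5121, -0.0745, 0.3043]
orientation: [180.0, -0.1, -163.6]
force: [-0.4, 0.7, -0.5]
opening: 0.0003
gripper_force: 0.0
```

Run:
```python
from h import *
s=ctrl.snapshot("scene")[:,:,::-1]
cv2.imwrite("pics/s5.png",s)
```

```text
(no output)
```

View pics/s5.png

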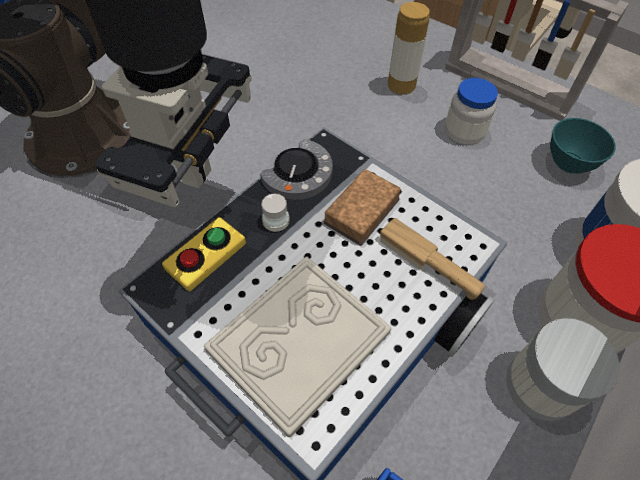

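The pointer (292,172) is still in line with the orange dot (289,187). Green (216,236) is back out, red, the jar, block, brush and panel haven't moved, and the arm is clear. Handing in.

```bash
python3 -c "
from plant import ctrl
print(ctrl.close_job())"
```

```text
the job is handed in; nothing more can be done
None
```

The job is handed in at about 11 s of the 45 s: the dial is home at the orange dot (fifth stop), the green button was then pushed fully in and came back out, and the red button and the loose items were not touched.

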